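# Push the vial carrier home under the reader head

## Robot

A 6-joint arm with a two-finger parallel gripper is mounted at the origin on a cart in front of the work surface, level with it; the furniture and walls round the work are solid. World frame = base frame: x ahead of the robot, y to its left, z up, the work surface at z = 0. Lengths are in mm, angles in rad, forces in N, time in s.
With the tool pointing down it reaches from about 375 to 900 mm from the base axis. Payload 3.1 kg.
Tool frame: the origin (TCP) lies on the centre line of the jaws, within the pads' length; the fingertips stand 25 mm ahead of it and the grasp point (between the pads) lies 6 mm ahead of it; z points along the fingers, y is the line along which they close (so a half turn about z gives the same grasp; the last joint's range is limited). The gripper opens to 85 mm and grips with 20 to 120 N. Pads are 22 mm wide; open, the fingers measure 114 mm over their backs; the gripper's body (76 mm by 85 mm) begins 54 mm behind the grasp point. The pads swing forward as they close: fully open they stand 13 mm farther back than shut.
Start: joints at [1.071, 0.527, 1.433, -0, 1.181, -0.178], TCP at [197.631, 592.907, 256.31] pointing down, gripper open.
Joint ranges: [-3.08, 3.08], [-0.75, 2.2], [0.22, 2.44], [-1.43, 4.57], [0, 2.65], [-2.85, 2.85]. Speed limits (rad/s): [2.79, 2.79, 3.14, 3.14, 3.14, 3.14].

## Interface

Orientations are given as a unit quaternion [w, x, y, z].
In Python, from station import arm gives the robot as it stands.
- The arm moves only by the tool move_arm, never from a script. Its argument "moves" is a list of rows, each an object of numbers: "dx", "dy", "dz": the shift along the tool's x, y, z in m; "rx", "ry", "rz": the turn, a rotation vector about the tool's x, y, z in rad; "grip": the opening, from 0 (shut) to 1 (fully open). In form: [{"dx": .., "dy": .., "dz": .., "rx": .., "ry": .., "rz": .., "grip": ..}, ...]. A call has 1 to 20 rows; each row shifts and turns the commanded pose from where the row before left it, along the tool's axes as they then stand; what a row does not reach is not made up. A row lasts 1/12 s, in which the tool goes at most 41.7 mm and 7.16 degrees, less where a joint would pass 70% of its speed; a pose out of reach is approached as far as the arm can. A call is refused whole if a number of a shift passes 0.0417 or a number of a turn 0.125, either way. A call with a gripper value outside its range is refused whole. The fingers move at their own pace and stop on an object; the grip force is fixed at half the most. Time passes only in rows, so rows that do not move let the fingers close. It gives the time, the measured TCP pose, the force, the opening and the grip force at its end, in the units of the state.
- arm.sense(): the state, without advancing time (a new reading comes with each control period).
- arm.read_camera(name): name is "side" or "top"; returns a dict with "color" (420x560x3 uint8, red, green, blue), "fx", "fy", "cx", "cy" (pixels), "rvec" (rotation vector, rad) and "tvec" (3), from world to camera coordinates, as OpenCV has them. Camera axes: x right, y down, z forward; pixel columns grow to the right and rows downward; lengths in mm; the calibration is good to about 2 mm. A picture is of the moment at which its call begins. There is no depth.
- arm.job_done(): hands the job in; it is judged then, once.
Trained networks look in the newest picture that a camera, given by its name, has taken for a name from the list of things; names that differ only in an ending like _2 or _b are one class to them, and where a whole thing is asked for, a point or a joint stands for the part that bears it (a point fixed in the world has none). Each returns a list of dicts, best first, with "confidence" (0 to 1); they miss things now and then, are a little off and sometimes report something else, mostly with a low value. They report only what shows in the picture. A call takes as long as a camera call.
- arm.find_in(camera, thing): "bbox" ([left, top, width, height] in pixels, round what is visible of it).
- arm.trace(camera, thing): "pixels" (420x560 bool, what is visible of it) and "bbox" ([left, top, width, height] in pixels, round what is visible of it).
- arm.tip_of(camera, thing): "location" ([column, row] in pixels: a listed point, or the origin of a listed thing).
The state is a dict: "time_s": time; "joint_positions": joint angles; "joint_vel": joint speeds; "tau": joint torques, N m; "tcp_pos": TCP position; "eef_rot": TCP orientation; "ft_force": force on the tool from outside, world axes, zero at the start; "moment": the same for the moment, N m; "finger_gap": finger opening in mm; "finger_force": force on a finger pad.
Only numpy, scipy, OpenCV 4.12 (cv2) and the standard library are available. Lean on these libraries where they do the work, as an engineer would, in place of code of your own. Each camera call takes 0.05 s, during which the arm holds its last target. There are 200 camera calls.

## Task

Slide the loaded vial carrier, nose first, into the mouth of the low white reader and push it on under the head until you feel the sprung stop inside clearly give under the nose; then let go, leaving the carrier resting against the stop. How deep the stop is set cannot be seen or measured, so go by feel and push lightly: the reader and its stop must never take more than about 20 N from the carrier. Keep the vials standing in the carrier and leave the spare vial, the swab sachets and the tape where they are.

Things in the scene. Friction and masses are not known exactly. Their poses are not given: they have to be found in the camera images.
- reader: fixed low white reader, 112 mm wide, 176 deep, 101 high, with a tunnel 84 mm wide and 57 high under its head, closed at the far end. Origin on the worktop at the middle of the open mouth; x points level into the tunnel, y to its left, z up. Two flared guide plates 30 mm high (about 20 degrees) reach 27 mm out in front of the mouth and lead in
- backstop: hidden mount of the sprung stop on the tunnel's end wall; origin on the worktop 165 mm in from the mouth, axes as the reader's. Its pad (40 mm wide, 6 to 20 mm up) stands toward the mouth by a hidden, unmeasured amount: pad face 105 to 137 mm in from the mouth. It yields 8 mm on a damped spring (0.7 N at first, plus 0.7 N per mm, about 6 N at the end), then is hard
- carrier_fin (a point): centre of the carrier's upright blue fin, the place to grip: 12 mm thick (y), 40 long (x), from 6 to 62 mm above the worktop, this point at 34. x points to the nose, y left, z up. The fin stands on a flat tail (40 mm wide, 6 thick) that ends 17 mm behind this point and leads ahead to the vial block; the nose ends 229 mm ahead of this point
- carrier_block (a point): centre of the carrier's vial block, 175 mm ahead of the fin and 11 mm above the worktop; block 80 mm wide, 22 high, from 52 mm behind to 54 ahead of this point, nose corners rounded 8 mm; vials stand up to 52 mm. The aluminium carrier is one rigid part, 0.4 to 0.7 kg; it slides with a steady drag of 4 to 10 N, which holds it against the stop when let go
- tray_vial_a: purple-capped glass vial, 22 mm across, 47 mm tall, standing loosely in a 17 mm deep hole of the carrier; origin at the centre of its foot, z up along it
- tray_vial_b: teal-capped glass vial, 22 mm across, 47 mm tall, standing loosely in a 17 mm deep hole of the carrier; origin at the centre of its foot, z up along it
- tray_vial_c: purple-capped glass vial, 22 mm across, 47 mm tall, standing loosely in a 17 mm deep hole of the carrier; origin at the centre of its foot, z up along it
- tray_vial_d: teal-capped glass vial, 22 mm across, 47 mm tall, standing loosely in a 17 mm deep hole of the carrier; origin at the centre of its foot, z up along it
- spare_vial: bystander: purple-capped vial, 22 mm across, 47 mm tall, standing on the worktop; origin at the centre of its foot
- swab: bystander: white and blue swab sachets, 50x50x9 mm, lying flat; origin at the centre of the underside
- tape: bystander: roll of brown tape, 94 mm across, 48 mm high, lying flat; origin at the centre of the underside

How it is judged (in metres and radians):
On the way, in this order (a step that is already met when the one before it is completed fails the run):
1. the carrier's nose is at least 20 mm inside the tunnel, lined up with it (within 0.08 rad) (x of carrier_block in the frame of reader between -0.034 and 0.09 m and angle between the x axis of carrier_block and the x axis of reader, either way round below 0.08 rad), for 0.05 s.
2. the carrier presses the sprung stop with more than 1.5 N (contact force between carrier and backstop above 1.5 N), for 0.2 s.
At the end, for the whole second after the job is handed in: the carrier lies flat and still in the tunnel, lined up within 0.08 rad, its block more than 45 mm (centre) past the mouth and its nose resting against the sprung stop with more than 0.3 N; all four vials stand in the carrier (tilt under 0.3 rad) (x of carrier_block in the frame of reader above 0.045 m and angle between the x axis of carrier_block and the x axis of reader, either way round below 0.08 rad and contact force between carrier and backstop above 0.3 N and linear speed of carrier below 0.01 m/s and height (world z) of carrier_block below 0.016 m and angle between each of tray_vial_a, tray_vial_b, tray_vial_c, tray_vial_d's own z axis and vertical below 0.3 rad and horizontal distance between each of tray_vial_a, tray_vial_b, tray_vial_c, tray_vial_d and carrier_block below 0.05 m); the robot touches nothing.
It fails at once if the carrier loads the reader or its stop with more than 20 N (contact force between carrier and reader above 20 N).
It fails at once if a vial in the carrier tips (angle between any of tray_vial_a, tray_vial_b, tray_vial_c, tray_vial_d's own z axis and vertical above 0.5 rad).
It fails at once if a bystander is moved more than 20 mm (distance of any of spare_vial, swab, tape from where it was at the start of the episode above 0.02 m).
It also fails if it takes over 64 s, if anything falls off the work surface, if the arm or the gripper's body presses on something with over 40 N, if the wrist force passes 120 N, or if a joint passes its speed limit or range.

## Working session

There is one attempt and no reset: what is moved stays moved. The work goes in short steps, Python scripts to look and compute and a tool call to move; the robot and the scene stay as the last step left them, time stands still between calls to the robot, and variables do not carry over. Pictures are saved under pics/ and viewed, at most 10 in all, crops included, and the job is handed in when it is done.

Besides the shell and the picture viewer there is one more tool, called after "Call:" by a JSON object that holds its "method" and its "body". move_arm: Moves the arm, as the interface text tells. Its arguments: {"type":"object","properties":{"moves":{"type":"array","items":{"type":"object","properties":{"dx":{"type":"number"},"dy":{"type":"number"},"dz":{"type":"number"},"rx":{"type":"number"},"ry":{"type":"number"},"rz":{"type":"number"},"grip":{"type":"number"}}}}},"required":["moves"]}

```bash
mkdir -p pics; cat > h.py <<'E'
import numpy as np, cv2
from station import arm
def cam(n):
    c=arm.read_camera(n); R,_=cv2.Rodrigues(np.array(c['rvec'],float)); return c,R,np.array(c['tvec'],float).ravel()
def ray(c,R,t,uv,z):
    d=R.T@np.array([(uv[0]-c['cx'])/c['fx'],(uv[1]-c['cy'])/c['fy'],1]); o=-R.T@t
    return o+d*(z-o[2])/d[2]
def proj(c,R,t,P):
    p=R@np.array(P,float)+t; return [c['fx']*p[0]/p[2]+c['cx'],c['fy']*p[1]/p[2]+c['cy']]
E
python3 - <<'E'
from h import *
s=arm.sense(); print(s)
for n in ['top','side']:
    c,R,t=cam(n); cv2.imwrite(f'pics/{n}0.png',c['color'][:,:,::-1]); print(n,-R.T@t)
    for th,z in [('reader',0),('carrier_fin',34),('carrier_block',11),('tray_vial_a',5),('spare_vial',0),('swab',0),('tape',0)]:
        for d in arm.tip_of(n,th)[:4]: print(th,round(d['confidence'],2),np.round(d['location']),np.round(ray(c,R,t,d['location'],z)))
E
```

```text
{'time_s': 0.0, 'joint_positions': array([ 1.07048829e+00,  5.28479818e-01,  1.43392412e+00, -3.04626279e-05,
        1.18139388e+00, -1.78482000e-01]), 'joint_vel': array([-6.53752374e-05, -1.14379977e-03, -2.12859051e-04,  4.79010118e-04,
        1.88873970e-04,  2.89159692e-03]), 'tau': array([ 2.18005291e-03, -4.42355239e+01, -1.78026295e+01, -4.77979017e-05,
        8.31502606e-03, -3.99999500e-08]), 'tcp_pos': array([197.32736261, 592.32167896, 255.31823574]), 'eef_rot': array([-3.53786704e-04,  1.60213675e-01,  9.87081741e-01, -1.04437553e-03]), 'ft_force': array([ 0.80147767, -0.57212697, -0.54084336]), 'moment': array([ 0.02773672, -0.00451506,  0.01593736]), 'finger_force': 0.0, 'finger_gap': 85.24234054795261}
top [400.78157754  49.82623561 882.01254056]
reader 0.9 [263. 221.] [552.  91.   0.]
carrier_fin 0.81 [398. 192.] [ 614. -218.   34.]
carrier_block 0.89 [326. 214.] [568. -55.  11.]
tray_vial_a 0.64 [338. 204.] [592. -84.   5.]
tray_vial_a 0.61 [340. 219.] [556. -88.   5.]
tray_vial_a 0.54 [327. 222.] [550. -58.   5.]
tray_vial_a 0.46 [312. 211.] [575. -24.   5.]
spare_vial 0.62 [249. 309.] [355. 120.   0.]
spare_vial 0.59 [337. 205.] [592. -84.   0.]
spare_vial 0.49 [266. 219.] [558.  83.   0.]
swab 0.65 [187. 310.] [354. 258.   0.]
tape 0.75 [249. 141.] [751. 127.   0.]
tape 0.17 [339. 220.] [554. -88.   0.]
side [ 397.4472894 -932.5624385  733.0969566]
carrier_fin 0.56 [334. 304.] [ 603. -226.   34.]
carrier_fin 0.35 [352. 210.] [726.  80.  34.]
carrier_block 0.89 [295. 259.] [559. -48.  11.]
tray_vial_a 0.7 [288. 262.] [543. -51.   5.]
tray_vial_a 0.65 [295. 274.] [552. -91.   5.]
tray_vial_a 0.54 [310. 267.] [588. -75.   5.]
tray_vial_a 0.45 [296. 253.] [567. -22.   5.]
spare_vial 0.69 [198. 229.] [351. 124.   0.]
spare_vial 0.44 [354. 211.] [746. 125.   0.]
swab 0.78 [194. 202.] [345. 249.   0.]
tape 0.94 [352. 210.] [741. 129.   0.]
```

View pics/top0.png

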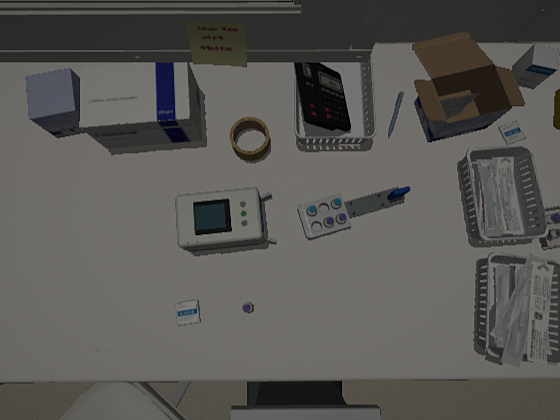

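View pics/side0.png

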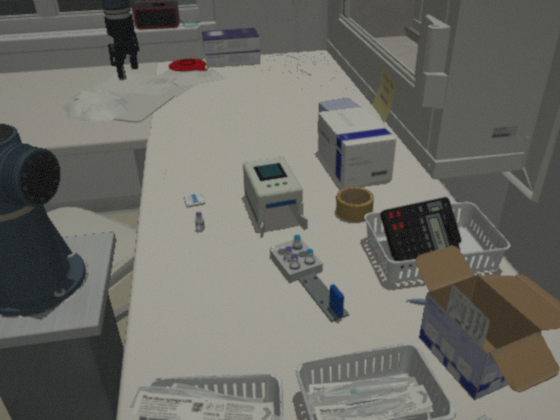

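The top view shows the reader at (177–270, 187–250) with its mouth facing right, the carrier nose-left at (300–350, 195–235), and the fin near (400,192). In the side view the fin is at (336,300) and the mouth at (283,222). The bystanders are clear of the path.

```bash
python3 - <<'E'
from h import *
for n,(x0,y0,x1,y1) in [('top',(170,170,420,260)),('side',(230,150,370,330))]:
    c,R,t=cam(n); im=c['color'][y0:y1,x0:x1,::-1]
    k=min(800//(x1-x0),600//(y1-y0)); cv2.imwrite(f'pics/{n}1.png',cv2.resize(im,None,fx=k,fy=k,interpolation=cv2.INTER_CUBIC)); print(n,k)
    for th in ['reader','carrier_fin']:
        for d in arm.trace(n,th)[:1]:
            print(th,d['confidence'],d['bbox']); np.save(f'{n}_{th}.npy',d['pixels'])
            cs,_=cv2.findContours(d['pixels'].astype(np.uint8),0,2); cc=max(cs,key=cv2.contourArea)
            print(cv2.approxPolyDP(cc,2,True).reshape(-1,2).tolist())
E
```

```text
top 3
reader 0.63 [174.9, 186.6, 102.2, 63.1]
[[269, 194], [260, 195], [252, 187], [237, 187], [222, 191], [176, 195], [174, 202], [178, 244], [188, 250], [273, 241], [262, 234], [261, 201]]
carrier_fin 0.92 [297.7, 187.0, 114.1, 52.4]
[[408, 187], [382, 190], [342, 202], [338, 209], [334, 209], [330, 202], [333, 198], [340, 197], [339, 194], [301, 204], [298, 212], [306, 237], [313, 237], [349, 226], [350, 218], [401, 202], [402, 195]]
side 3
reader 0.85 [241.1, 156.0, 66.0, 81.7]
[[282, 156], [246, 161], [243, 164], [245, 194], [261, 236], [264, 234], [264, 209], [267, 207], [289, 205], [298, 221], [307, 226], [307, 219], [303, 214], [303, 188]]
carrier_fin 0.58 [268.3, 239.6, 80.6, 82.3]
[[270, 248], [272, 258], [290, 282], [298, 280], [331, 320], [348, 315], [343, 306], [342, 292], [334, 284], [328, 288], [317, 274], [322, 270], [322, 261], [315, 254], [313, 264], [309, 265], [304, 261], [308, 246], [303, 241], [301, 249], [293, 249], [299, 256], [297, 269], [292, 269], [289, 262], [283, 259], [285, 247], [292, 246], [292, 240]]
```

View pics/top1.png

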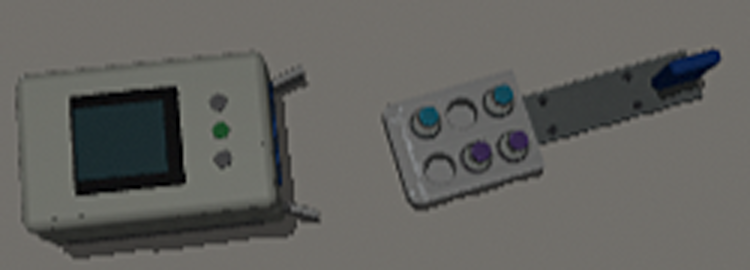

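View pics/side1.png

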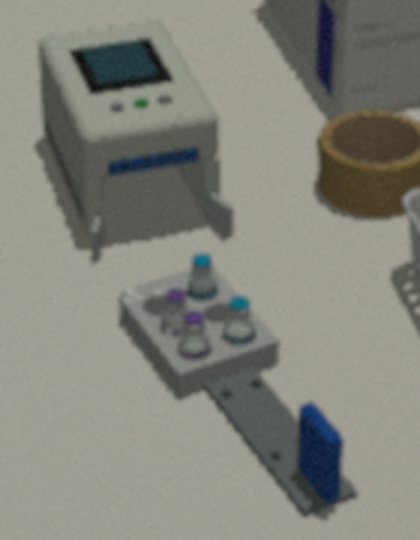

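```bash
cat > fit.py <<'E'
from h import *
from scipy.optimize import least_squares
def T(p,P): 
    c,s=np.cos(p[2]),np.sin(p[2]); return [p[0]+c*P[0]-s*P[1],p[1]+s*P[0]+c*P[1],P[2]]
C={n:cam(n) for n in ('top','side')}; off={'top':(170,170,3),'side':(230,150,3)}
def fit(obs,p0):
    uv=[(np.array(o[1])+.5)/off[o[0]][2]+off[o[0]][:2]-.5 for o in obs]
    f=lambda p:np.concatenate([np.array(proj(*C[o[0]],T(p,o[2])))-u for o,u in zip(obs,uv)])
    s=lambda p:f(p)*np.array([1,1]*len(obs))/1
    r=least_squares(s,p0,x_scale=[100,100,1],loss='soft_l1'); 
    print(np.round(r.x,3)); 
    for o,e in zip(obs,r.fun.reshape(-1,2)): print(o[0],o[2],np.round(e,1))
    return r.x
if __name__=='__main__':
    W=56;H=101
    rd=[('top',(17,77),(176,-W,H)),('top',(265,50),(0,-W,H)),('top',(281,213),(0,W,H)),('top',(22,236),(176,W,H)),
     ('top',(303,68),(-27,-52,30)),('top',(319,212),(-27,52,30)),
     ('side',(90,138),(0,W,H)),('side',(217,118),(0,-W,H)),('side',(40,38),(176,W,H)),('side',(161,21),(176,-W,H)),
     ('side',(96,260),(-27,52,0)),('side',(231,235),(-27,-52,0))]
    cb=[('top',(382,104),(229,-40,22)),('top',(517,68),(123,-40,22)),('top',(547,165),(123,40,22)),('top',(411,205),(229,40,22)),
     ('top',(700,97),(-17,20,6)),('top',(718,56),(-20,0,62)),
     ('side',(277,343),(123,-40,22)),('side',(182,377),(123,40,22)),('side',(118,294),(229,40,22)),('side',(305,514),(-17,20,6)),('side',(355,492),(-17,-20,6)),('side',(207,262),(229,-40,22))]
    a=fit(rd,[552,91,1.6]); b=fit(cb,[614,-218,1.9])
    print('block',T(b,(175,0,11)),'nose',T(b,(229,0,0)))
    c,s=np.cos(a[2]),np.sin(a[2]); d=b[:2]-a[:2]; print('fin in reader',c*d[0]+s*d[1],-s*d[0]+c*d[1],'dyaw',b[2]-a[2])
E
python3 fit.py
```

```text
[553.819  91.236   1.673]
top (176, -56, 101) [-1.1 -0.3]
top (0, -56, 101) [0.  0.1]
top (0, 56, 101) [-0.2 -1.5]
top (176, 56, 101) [-0.1  0. ]
top (-27, -52, 30) [1.1 2.6]
top (-27, 52, 30) [ 0.5 -0.3]
side (0, 56, 101) [-2.3 -0. ]
side (0, -56, 101) [ 1.7 -0.9]
side (176, 56, 101) [-1.2 -1. ]
side (176, -56, 101) [ 0.2 -1.5]
side (-27, 52, 0) [2.  0.9]
side (-27, -52, 0) [-1.2  1.7]
[ 609.233 -219.01     1.845]
top (229, -40, 22) [-0.1  0.9]
top (123, -40, 22) [-1.1  0.6]
top (123, 40, 22) [-0.4  1.2]
top (229, 40, 22) [0.2 0.6]
top (-17, 20, 6) [1.5 0.6]
top (-20, 0, 62) [ 1.7 -0.1]
side (123, -40, 22) [ 1.4 -0.5]
side (123, 40, 22) [-0.4 -0.9]
side (229, 40, 22) [ 0.2 -0.7]
side (-17, 20, 6) [ 0.1 -0.6]
side (-17, -20, 6) [1.4 0.1]
side (229, -40, 22) [2.3 0.3]
block [np.float64(561.8625106733796), np.float64(-50.54339896135647), 11] nose [np.float64(547.2454605745417), np.float64(1.4406548090841511), 0]
fin in reader -314.28522805005235 -23.41721796963846 dyaw 0.1717301760945853
```

Call:
{"method": "move_arm", "body": {"moves": [{"rz": 0.0975}, {"rz": 0.0975}, {"rz": 0.0975}, {"rz": 0.0975}, {"rz": 0.0975}, {"rz": 0.0975}, {"rz": 0.0975}, {"rz": 0.0975}, {"rz": 0.0975}, {"rz": 0.0975}, {"dx": -0.01, "dy": 0.002}, {"dx": -0.02, "dy": 0.004}, {"dx": -0.03, "dy": 0.006}, {"dx": -0.03, "dy": 0.006}, {"dx": -0.03, "dy": 0.006}, {"dx": -0.03, "dy": 0.006}, {"dx": -0.03, "dy": 0.006}, {"dx": -0.03, "dy": 0.006}, {"dx": -0.03, "dy": 0.006}, {"dx": -0.03, "dy": 0.006}]}}

```text
invalid input
```

Call:
{"method": "move_arm", "body": {"moves": [{"dx": 0, "dy": 0, "dz": 0, "rx": 0, "ry": 0, "rz": 0.0975, "grip": 1}, {"dx": 0, "dy": 0, "dz": 0, "rx": 0, "ry": 0, "rz": 0.0975, "grip": 1}, {"dx": 0, "dy": 0, "dz": 0, "rx": 0, "ry": 0, "rz": 0.0975, "grip": 1}, {"dx": 0, "dy": 0, "dz": 0, "rx": 0, "ry": 0, "rz": 0.0975, "grip": 1}, {"dx": 0, "dy": 0, "dz": 0, "rx": 0, "ry": 0, "rz": 0.0975, "grip": 1}, {"dx": 0, "dy": 0, "dz": 0, "rx": 0, "ry": 0, "rz": 0.0975, "grip": 1}, {"dx": 0, "dy": 0, "dz": 0, "rx": 0, "ry": 0, "rz": 0.0975, "grip": 1}, {"dx": 0, "dy": 0, "dz": 0, "rx": 0, "ry": 0, "rz": 0.0975, "grip": 1}, {"dx": 0, "dy": 0, "dz": 0, "rx": 0, "ry": 0, "rz": 0.0975, "grip": 1}, {"dx": 0, "dy": 0, "dz": 0, "rx": 0, "ry": 0, "rz": 0.0975, "grip": 1}]}}

```text
time_s: 2.03
tcp_pos: [197.6, 592.9, 256.3]
eef_rot: [-0.0, 0.606, 0.796, 0.0]
ft_force: [-0.3, 0.7, -0.4]
finger_gap: 85.7
finger_force: 0.0
```

Call:
{"method": "move_arm", "body": {"moves": [{"dx": -0.01, "dy": 0.002, "dz": 0, "rx": 0, "ry": 0, "rz": 0, "grip": 1}, {"dx": -0.02, "dy": 0.004, "dz": 0, "rx": 0, "ry": 0, "rz": 0, "grip": 1}, {"dx": -0.03, "dy": 0.006, "dz": 0, "rx": 0, "ry": 0, "rz": 0, "grip": 1}, {"dx": -0.03, "dy": 0.006, "dz": 0, "rx": 0, "ry": 0, "rz": 0, "grip": 1}, {"dx": -0.03, "dy": 0.006, "dz": 0, "rx": 0, "ry": 0, "rz": 0, "grip": 1}, {"dx": -0.03, "dy": 0.006, "dz": 0, "rx": 0, "ry": 0, "rz": 0, "grip": 1}, {"dx": -0.03, "dy": 0.006, "dz": 0, "rx": 0, "ry": 0, "rz": 0, "grip": 1}, {"dx": -0.03, "dy": 0.006, "dz": 0, "rx": 0, "ry": 0, "rz": 0, "grip": 1}, {"dx": -0.03, "dy": 0.006, "dz": 0, "rx": 0, "ry": 0, "rz": 0, "grip": 1}, {"dx": -0.03, "dy": 0.006, "dz": 0, "rx": 0, "ry": 0, "rz": 0, "grip": 1}, {"dx": -0.03, "dy": 0.006, "dz": 0, "rx": 0, "ry": 0, "rz": 0, "grip": 1}, {"dx": -0.03, "dy": 0.006, "dz": 0, "rx": 0, "ry": 0, "rz": 0, "grip": 1}, {"dx": -0.03, "dy": 0.006, "dz": 0, "rx": 0, "ry": 0, "rz": 0, "grip": 1}, {"dx": -0.03, "dy": 0.006, "dz": 0, "rx": 0, "ry": 0, "rz": 0, "grip": 1}, {"dx": -0.03, "dy": 0.006, "dz": 0, "rx": 0, "ry": 0, "rz": 0, "grip": 1}, {"dx": -0.03, "dy": 0.006, "dz": 0, "rx": 0, "ry": 0, "rz": 0, "grip": 1}, {"dx": -0.03, "dy": 0.006, "dz": 0, "rx": 0, "ry": 0, "rz": 0, "grip": 1}, {"dx": -0.03, "dy": 0.006, "dz": 0, "rx": 0, "ry": 0, "rz": 0, "grip": 1}, {"dx": -0.03, "dy": 0.006, "dz": 0, "rx": 0, "ry": 0, "rz": 0, "grip": 1}, {"dx": -0.03, "dy": 0.006, "dz": 0, "rx": 0, "ry": 0, "rz": 0, "grip": 1}]}}

```text
time_s: 3.7
tcp_pos: [461.7, 73.1, 256.5]
eef_rot: [0.0, 0.603, 0.798, -0.0]
ft_force: [1.1, -0.5, 1.2]
finger_gap: 85.6
finger_force: 0.0
```

Call:
{"method": "move_arm", "body": {"moves": [{"dx": -0.03, "dy": 0.006, "dz": 0, "rx": 0, "ry": 0, "rz": 0, "grip": 1}, {"dx": -0.03, "dy": 0.006, "dz": 0, "rx": 0, "ry": 0, "rz": 0, "grip": 1}, {"dx": -0.03, "dy": 0.006, "dz": 0, "rx": 0, "ry": 0, "rz": 0, "grip": 1}, {"dx": -0.03, "dy": 0.006, "dz": 0, "rx": 0, "ry": 0, "rz": 0, "grip": 1}, {"dx": -0.03, "dy": 0.006, "dz": 0, "rx": 0, "ry": 0, "rz": 0, "grip": 1}, {"dx": -0.03, "dy": 0.006, "dz": 0, "rx": 0, "ry": 0, "rz": 0, "grip": 1}, {"dx": -0.03, "dy": 0.006, "dz": 0, "rx": 0, "ry": 0, "rz": 0, "grip": 1}, {"dx": -0.03, "dy": 0.006, "dz": 0.02, "rx": 0, "ry": 0, "rz": 0, "grip": 1}, {"dx": -0.03, "dy": 0.006, "dz": 0.03, "rx": 0, "ry": 0, "rz": 0, "grip": 1}, {"dx": -0.03, "dy": 0.006, "dz": 0.03, "rx": 0, "ry": 0, "rz": 0, "grip": 1}, {"dx": -0.02, "dy": 0.003, "dz": 0.03, "rx": 0, "ry": 0, "rz": 0, "grip": 1}, {"dx": 0, "dy": 0, "dz": 0.02, "rx": 0, "ry": 0, "rz": 0, "grip": 1}, {"dx": 0, "dy": 0, "dz": 0, "rx": 0, "ry": 0, "rz": 0, "grip": 1}]}}

```text
time_s: 4.78
tcp_pos: [604.8, -214.9, 122.8]
eef_rot: [-0.005, 0.604, 0.797, -0.001]
ft_force: [-1.4, -0.4, -0.5]
finger_gap: 85.2
finger_force: 0.0
```

```bash
python3 - <<'E'
from h import *
s=arm.sense(); print(s['tcp_pos'],s['joint_positions'])
ims=[]
for n,(x0,y0,x1,y1),k in [('top',(330,150,430,250),4),('side',(280,220,380,320),4)]:
    c,R,t=cam(n); im=c['color'][:,:,::-1].copy()
    ims.append(cv2.resize(im[y0:y1,x0:x1],None,fx=k,fy=k,interpolation=cv2.INTER_CUBIC))
cv2.imwrite('pics/g.png',np.hstack(ims))
E
```

```text
[ 604.77251125 -214.90123444  122.81210556] [-5.15145876e-01  7.16080597e-01  1.48598177e+00 -2.86189096e-04
  9.49457539e-01 -7.88956263e-01]
```

View pics/g.png

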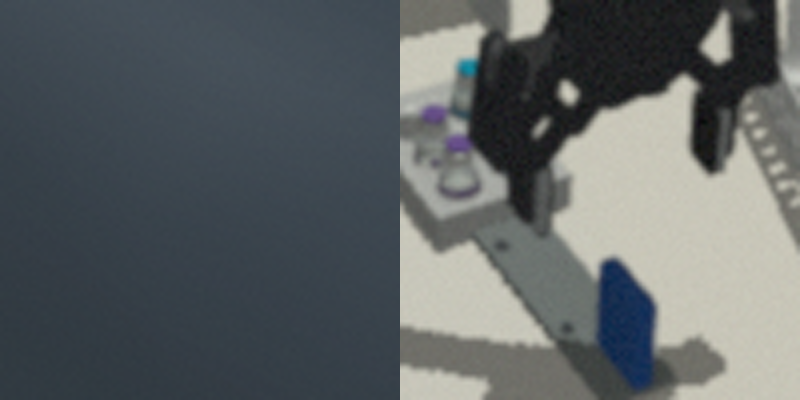

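The side view shows the open fingers straddling the fin from above, with the fin (blue, 630,320 in the crop) roughly between them. The arm blocks the top view. I'll correct by about 5 mm and go down.

Call:
{"method": "move_arm", "body": {"moves": [{"dx": -0.005, "dy": 0.003, "dz": 0.015, "rx": 0, "ry": 0, "rz": 0, "grip": 1}, {"dx": 0, "dy": 0, "dz": 0.015, "rx": 0, "ry": 0, "rz": 0, "grip": 1}, {"dx": 0, "dy": 0, "dz": 0.015, "rx": 0, "ry": 0, "rz": 0, "grip": 1}, {"dx": 0, "dy": 0, "dz": 0.015, "rx": 0, "ry": 0, "rz": 0, "grip": 1}, {"dx": 0, "dy": 0, "dz": 0.012, "rx": 0, "ry": 0, "rz": 0, "grip": 1}, {"dx": 0, "dy": 0, "dz": 0.007, "rx": 0, "ry": 0, "rz": 0, "grip": 1}, {"dx": 0, "dy": 0, "dz": 0, "rx": 0, "ry": 0, "rz": 0, "grip": 1}, {"dx": 0, "dy": 0, "dz": 0, "rx": 0, "ry": 0, "rz": 0, "grip": 1}]}}

```text
time_s: 5.55
tcp_pos: [612.7, -218.4, 49.8]
eef_rot: [0.0, 0.604, 0.797, 0.0]
ft_force: [0.1, 0.8, -0.6]
finger_gap: 85.5
finger_force: 0.0
```

Call:
{"method": "move_arm", "body": {"moves": [{"dx": 0, "dy": 0, "dz": 0, "rx": 0, "ry": 0, "rz": 0, "grip": 0.6}, {"dx": 0, "dy": 0, "dz": 0, "rx": 0, "ry": 0, "rz": 0, "grip": 0.4}, {"dx": 0, "dy": 0, "dz": 0, "rx": 0, "ry": 0, "rz": 0, "grip": 0.3}, {"dx": 0, "dy": 0, "dz": 0, "rx": 0, "ry": 0, "rz": 0, "grip": 0.25}, {"dx": 0, "dy": 0, "dz": 0, "rx": 0, "ry": 0, "rz": 0, "grip": 0.22}, {"dx": 0, "dy": 0, "dz": 0, "rx": 0, "ry": 0, "rz": 0, "grip": 0.2}, {"dx": 0, "dy": 0, "dz": 0, "rx": 0, "ry": 0, "rz": 0, "grip": 0.18}, {"dx": 0, "dy": 0, "dz": 0, "rx": 0, "ry": 0, "rz": 0, "grip": 0.16}, {"dx": 0, "dy": 0, "dz": 0, "rx": 0, "ry": 0, "rz": 0, "grip": 0.13}, {"dx": 0, "dy": 0, "dz": 0, "rx": 0, "ry": 0, "rz": 0, "grip": 0.1}, {"dx": 0, "dy": 0, "dz": 0, "rx": 0, "ry": 0, "rz": 0, "grip": 0}, {"dx": 0, "dy": 0, "dz": 0, "rx": 0, "ry": 0, "rz": 0, "grip": 0}, {"dx": 0, "dy": 0, "dz": 0, "rx": 0, "ry": 0, "rz": 0, "grip": 0}, {"dx": 0, "dy": 0, "dz": 0, "rx": 0, "ry": 0, "rz": 0, "grip": 0}]}}

```text
time_s: 6.72
tcp_pos: [611.6, -218.7, 49.2]
eef_rot: [-0.001, 0.603, 0.798, -0.001]
ft_force: [-5.7, -1.4, 4.9]
finger_gap: 11.7
finger_force: 59.1
```

Call:
{"method": "move_arm", "body": {"moves": [{"dx": 0, "dy": 0, "dz": 0, "rx": 0, "ry": 0, "rz": 0.008, "grip": 0}, {"dx": 0, "dy": 0, "dz": 0, "rx": 0, "ry": 0, "rz": 0.018, "grip": 0}, {"dx": 0, "dy": 0, "dz": 0, "rx": 0, "ry": 0, "rz": 0.02, "grip": 0}, {"dx": 0, "dy": 0, "dz": 0, "rx": 0, "ry": 0, "rz": 0.02, "grip": 0}, {"dx": 0, "dy": 0, "dz": 0, "rx": 0, "ry": 0, "rz": 0.02, "grip": 0}, {"dx": 0, "dy": 0, "dz": 0, "rx": 0, "ry": 0, "rz": 0.02, "grip": 0}, {"dx": 0, "dy": 0, "dz": 0, "rx": 0, "ry": 0, "rz": 0.02, "grip": 0}, {"dx": 0, "dy": 0, "dz": 0, "rx": 0, "ry": 0, "rz": 0.02, "grip": 0}, {"dx": 0, "dy": -0.002, "dz": 0, "rx": 0, "ry": 0, "rz": 0.018, "grip": 0}, {"dx": 0, "dy": -0.003, "dz": 0, "rx": 0, "ry": 0, "rz": 0.008, "grip": 0}, {"dx": 0, "dy": -0.003, "dz": 0, "rx": 0, "ry": 0, "rz": 0, "grip": 0}, {"dx": 0, "dy": -0.003, "dz": 0, "rx": 0, "ry": 0, "rz": 0, "grip": 0}, {"dx": 0, "dy": -0.003, "dz": 0, "rx": 0, "ry": 0, "rz": 0, "grip": 0}, {"dx": 0, "dy": -0.003, "dz": 0, "rx": 0, "ry": 0, "rz": 0, "grip": 0}, {"dx": 0, "dy": -0.003, "dz": 0, "rx": 0, "ry": 0, "rz": 0, "grip": 0}, {"dx": 0, "dy": -0.002, "dz": 0, "rx": 0, "ry": 0, "rz": 0, "grip": 0}, {"dx": 0, "dy": -0.001, "dz": 0, "rx": 0, "ry": 0, "rz": 0, "grip": 0}, {"dx": 0, "dy": 0, "dz": 0, "rx": 0, "ry": 0, "rz": 0, "grip": 0}, {"dx": 0, "dy": 0, "dz": 0, "rx": 0, "ry": 0, "rz": 0, "grip": 0}]}}

```text
time_s: 8.3
tcp_pos: [589.9, -221.4, 49.2]
eef_rot: [0.001, 0.67, 0.742, 0.0]
ft_force: [4.8, -0.4, 1.0]
finger_gap: 10.8
finger_force: 58.8
```

```bash
python3 - <<'E'
from h import *
s=arm.sense(); print(s['tcp_pos'],s['moment'])
c,R,t=cam('top'); im=c['color'][175:255,225:385,::-1]
cv2.imwrite('pics/t2.png',cv2.resize(im,None,fx=5,fy=5,interpolation=cv2.INTER_CUBIC))
c,R,t=cam('side'); im=c['color'][190:320,235:375,::-1]
cv2.imwrite('pics/s2.png',cv2.resize(im,None,fx=4,fy=4,interpolation=cv2.INTER_CUBIC))
E
```

```text
[ 589.91208676 -221.44676453   49.18676864] [-0.00102129 -0.61244421 -0.80240933]
```

View pics/t2.png

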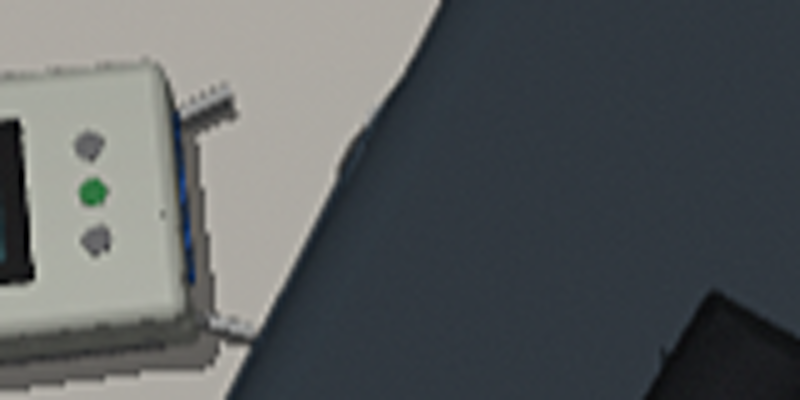

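View pics/s2.png

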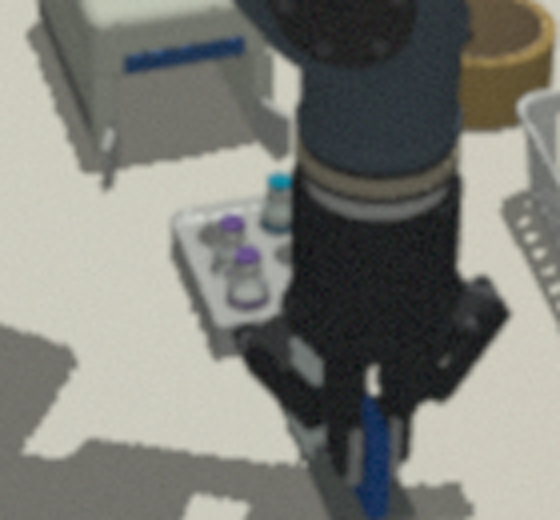

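The side view shows all the vials standing, the fin held, and the nose pointing at the mouth. Measured points in the crop are block left corners (172,213) and (215,335), and guide tips (107,187) and (285,158). I'll compare carrier and reader using the side camera only.

```bash
python3 - <<'E'
from fit import *
off['s2']=(235,190,4); C['s2']=C['side']; off['t2']=(225,175,5); C['t2']=C['top']
print('carrier'); b=fit([('s2',(172,211),(229,40,22)),('s2',(215,334),(123,40,22)),('s2',(221,358),(123,40,0)),('s2',(182,258),(213,40,0))],[588,-221,1.673])
print('reader'); a=fit([('s2',(107,187),(-27,52,0)),('s2',(285,158),(-27,-52,0)),('s2',(92,172),(0,56,0)),('side',(90,138),(0,56,101)),('side',(40,38),(176,56,101)),('side',(161,21),(176,-56,101)),('side',(217,118),(0,-56,101))],[553,91,1.67])
for p in (a,[553.8,91.2,1.673]):
  c,s=np.cos(p[2]),np.sin(p[2])
  for q in ((175,0,0),(0,0,0)):
    d=np.array(T(b,q))[:2]-p[:2]; print('in reader',q,c*d[0]+s*d[1],-s*d[0]+c*d[1])
  d=np.array([589.9,-221.4])-p[:2];print('tcp',c*d[0]+s*d[1],-s*d[0]+c*d[1])
E
```

```text
carrier
[ 584.573 -223.008    1.631]
s2 (229, 40, 22) [0.3 0.1]
s2 (123, 40, 22) [ 0.7 -1.3]
s2 (123, 40, 0) [-0.7  0.6]
s2 (213, 40, 0) [-0.4  0.2]
reader
[551.388  89.424   1.658]
s2 (-27, 52, 0) [1.1 1.3]
s2 (-27, -52, 0) [-1.3  1.3]
s2 (0, 56, 0) [ 0.8 -1.1]
side (0, 56, 101) [-3.3  0.3]
side (176, 56, 101) [-1.1 -0.9]
side (176, -56, 101) [ 0.5 -1.1]
side (0, -56, 101) [ 0.9 -0.2]
in reader (175, 0, 0) -139.19888131814005 -10.460181622957984
in reader (0, 0, 0) -314.13634627310887 -5.782216773897023
tcp -312.9994704671438 -11.229668704152044
in reader (175, 0, 0) -140.8589513535424 -5.819812322292293
in reader (0, 0, 0) -315.70807984971736 1.4453280155189354
tcp -314.65190752030566 -4.01834466329457
```

Call:
{"method": "move_arm", "body": {"moves": [{"dx": 0.002, "dy": -0.002, "dz": 0, "rx": 0, "ry": 0, "rz": 0, "grip": 0}, {"dx": 0.003, "dy": -0.003, "dz": 0, "rx": 0, "ry": 0, "rz": 0, "grip": 0}, {"dx": 0.004, "dy": 0, "dz": 0, "rx": 0, "ry": 0, "rz": 0, "grip": 0}, {"dx": 0.004, "dy": 0, "dz": 0, "rx": 0, "ry": 0, "rz": 0, "grip": 0}, {"dx": 0.004, "dy": 0, "dz": 0, "rx": 0, "ry": 0, "rz": 0, "grip": 0}, {"dx": 0.004, "dy": 0, "dz": 0, "rx": 0, "ry": 0, "rz": 0, "grip": 0}, {"dx": 0.004, "dy": 0, "dz": 0, "rx": 0, "ry": 0, "rz": 0, "grip": 0}, {"dx": 0.004, "dy": 0, "dz": 0, "rx": 0, "ry": 0, "rz": 0, "grip": 0}, {"dx": 0.004, "dy": 0, "dz": 0, "rx": 0, "ry": 0, "rz": 0, "grip": 0}, {"dx": 0.004, "dy": 0, "dz": 0, "rx": 0, "ry": 0, "rz": 0, "grip": 0}, {"dx": 0.004, "dy": 0, "dz": 0, "rx": 0, "ry": 0, "rz": 0, "grip": 0}, {"dx": 0.004, "dy": 0, "dz": 0, "rx": 0, "ry": 0, "rz": 0, "grip": 0}, {"dx": 0.004, "dy": 0, "dz": 0, "rx": 0, "ry": 0, "rz": 0, "grip": 0}, {"dx": 0.004, "dy": 0, "dz": 0, "rx": 0, "ry": 0, "rz": 0, "grip": 0}]}}

```text
time_s: 9.67
tcp_pos: [578.2, -170.5, 49.2]
eef_rot: [0.0, 0.668, 0.744, -0.002]
ft_force: [1.4, -6.7, 2.4]
finger_gap: 11.3
finger_force: 58.7
```

```bash
python3 - <<'E'
from h import *
s=arm.sense(); print(s['tcp_pos'],s['ft_force'],s['moment'])
c,R,t=cam('side'); im=c['color'][170:290,235:375,::-1]
cv2.imwrite('pics/s3.png',cv2.resize(im,None,fx=5,fy=5,interpolation=cv2.INTER_CUBIC))
E
```

```text
[ 578.23445085 -170.45963065   49.155676  ] [ 1.35257982 -6.72454955  2.41523461] [-0.71223944 -0.27149993 -0.06911621]
```

View pics/s3.png

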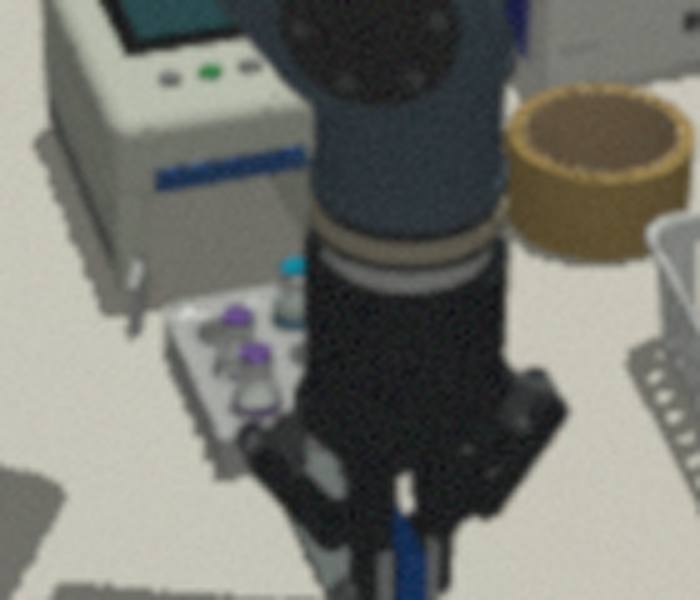

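```bash
python3 - <<'E'
from fit import *
off['s3']=(235,170,5)
a=[553.8,91.2,1.673]; c,s=np.cos(a[2]),np.sin(a[2])
for nm,uv,z in [('nose L top',(165,312),22),('tail L top',(212,440),22),('tail L bot',(220,478),0),('guide base',(135,337),0),('guide top',(138,263),30),('housing front L bot',(118,305),0),('front L mid',(120,200),60)]:
    u=(np.array(uv)+.5)/5+off['s3'][:2]-.5; P=ray(*C['side'],u,z); d=P[:2]-a[:2]
    print(nm,np.round(P),np.round([c*d[0]+s*d[1],-s*d[0]+c*d[1]],1))
d=np.array([578.2,-170.5])-a[:2]; print(c*d[0]+s*d[1],-s*d[0]+c*d[1])
E
```

```text
nose L top [513.  48.  22.] [-38.9  44.5]
tail L top [520. -51.  22.] [-137.6   48.2]
tail L bot [523. -50.   0.] [-137.7   45.2]
guide base [500.  61.   0.] [-24.6  56.5]
guide top [505.  79.  30.] [-7.4 49.5]
housing front L bot [496.  89.   0.] [ 3.3 58.2]
front L mid [499.  89.  60.] [ 3.4 54.3]
-262.82381419535545 2.4274867260801685
```

The side view shows the block about 10 mm inside the left guide tip, so it is roughly centred. The vials are standing. I'll advance carefully and watch the force.

Call:
{"method": "move_arm", "body": {"moves": [{"dx": 0.002, "dy": 0.001, "dz": 0, "rx": 0, "ry": 0, "rz": 0, "grip": 0}, {"dx": 0.003, "dy": 0, "dz": 0, "rx": 0, "ry": 0, "rz": 0, "grip": 0}, {"dx": 0.003, "dy": 0, "dz": 0, "rx": 0, "ry": 0, "rz": 0, "grip": 0}, {"dx": 0.003, "dy": 0, "dz": 0, "rx": 0, "ry": 0, "rz": 0, "grip": 0}, {"dx": 0.003, "dy": 0, "dz": 0, "rx": 0, "ry": 0, "rz": 0, "grip": 0}, {"dx": 0.003, "dy": 0, "dz": 0, "rx": 0, "ry": 0, "rz": 0, "grip": 0}, {"dx": 0.003, "dy": 0, "dz": 0, "rx": 0, "ry": 0, "rz": 0, "grip": 0}]}}

```text
time_s: 10.4
tcp_pos: [577.7, -150.2, 49.1]
eef_rot: [0.001, 0.669, 0.743, -0.001]
ft_force: [0.8, -6.3, 2.7]
finger_gap: 11.3
finger_force: 58.9
```

Call:
{"method": "move_arm", "body": {"moves": [{"dx": 0.003, "dy": 0, "dz": 0, "rx": 0, "ry": 0, "rz": 0, "grip": 0}, {"dx": 0.003, "dy": 0, "dz": 0, "rx": 0, "ry": 0, "rz": 0, "grip": 0}]}}

```text
time_s: 10.57
tcp_pos: [577.1, -144.2, 49.2]
eef_rot: [0.001, 0.669, 0.743, -0.001]
ft_force: [1.4, -7.3, 3.4]
finger_gap: 11.4
finger_force: 58.9
```

Call:
{"method": "move_arm", "body": {"moves": [{"dx": 0.002, "dy": 0, "dz": 0, "rx": 0, "ry": 0, "rz": 0, "grip": 0}, {"dx": 0.002, "dy": 0, "dz": 0, "rx": 0, "ry": 0, "rz": 0, "grip": 0}]}}

```text
time_s: 10.73
tcp_pos: [576.7, -140.2, 49.1]
eef_rot: [0.001, 0.669, 0.743, -0.001]
ft_force: [0.9, -7.8, 3.0]
finger_gap: 11.4
finger_force: 58.9
```

```bash
python3 - <<'E'
from h import *
s=arm.sense(); print(s['tcp_pos'],s['ft_force'],s['moment'])
E
```

```text
[ 576.68497991 -140.2366649    49.1498017 ] [ 0.93436693 -7.766602    3.04107798] [-0.81096179 -0.12507045  0.03178167]
```

Call:
{"method": "move_arm", "body": {"moves": [{"dx": 0.002, "dy": 0, "dz": 0, "rx": 0, "ry": 0, "rz": 0, "grip": 0}, {"dx": 0.002, "dy": 0, "dz": 0, "rx": 0, "ry": 0, "rz": 0, "grip": 0}]}}

```text
time_s: 10.9
tcp_pos: [576.3, -136.3, 49.2]
eef_rot: [0.001, 0.669, 0.743, -0.001]
ft_force: [1.1, -6.6, 3.5]
finger_gap: 11.6
finger_force: 58.9
```

Call:
{"method": "move_arm", "body": {"moves": [{"dx": 0.002, "dy": 0, "dz": 0, "rx": 0, "ry": 0, "rz": 0, "grip": 0}, {"dx": 0.002, "dy": 0, "dz": 0, "rx": 0, "ry": 0, "rz": 0, "grip": 0}]}}

```text
time_s: 11.07
tcp_pos: [575.9, -132.4, 49.1]
eef_rot: [0.001, 0.669, 0.743, -0.001]
ft_force: [1.7, -9.2, 2.4]
finger_gap: 11.4
finger_force: 58.8
```

```bash
python3 - <<'E'
from h import *
s=arm.sense(); print(s['tcp_pos'],s['ft_force'],s['moment'])
E
```

```text
[ 575.90705069 -132.41373694   49.14895574] [ 1.73340719 -9.20113004  2.40480616] [-1.08824238 -0.15626317 -0.02409361]
```

Call:
{"method": "move_arm", "body": {"moves": [{"dx": 0.001, "dy": 0, "dz": 0, "rx": 0, "ry": 0, "rz": 0, "grip": 0}, {"dx": 0.001, "dy": 0, "dz": 0, "rx": 0, "ry": 0, "rz": 0, "grip": 0}]}}

```text
time_s: 11.23
tcp_pos: [576.5, -131.4, 49.2]
eef_rot: [0.002, 0.669, 0.743, -0.001]
ft_force: [1.8, -10.9, 0.7]
finger_gap: 11.2
finger_force: 58.7
```

```bash
python3 - <<'E'
from h import *
s=arm.sense(); print(s['tcp_pos'],s['ft_force'],s['moment'])
E
```

```text
[ 576.47762394 -131.35913163   49.21938998] [  1.82739114 -10.8547248    0.70976234] [-1.09181699 -0.15728465  0.07131269]
```

Call:
{"method": "move_arm", "body": {"moves": [{"dx": 0, "dy": 0, "dz": 0, "rx": 0, "ry": 0, "rz": 0, "grip": 0}, {"dx": 0, "dy": 0, "dz": 0, "rx": 0, "ry": 0, "rz": 0, "grip": 0}]}}

```text
time_s: 11.4
tcp_pos: [576.4, -131.2, 49.1]
eef_rot: [0.002, 0.669, 0.743, -0.001]
ft_force: [2.5, -9.3, 1.3]
finger_gap: 11.0
finger_force: 58.7
```

```bash
python3 - <<'E'
from h import *
s=arm.sense(); print(s['tcp_pos'],s['ft_force'],s['moment'])
c,R,t=cam('side'); im=c['color'][170:290,235:375,::-1]
cv2.imwrite('pics/s4.png',cv2.resize(im,None,fx=5,fy=5,interpolation=cv2.INTER_CUBIC))
E
```

```text
[ 576.44228019 -131.21621561   49.1398    ] [ 2.53937344 -9.29619972  1.29466095] [-0.94077922 -0.11782277  0.09039269]
```

View pics/s4.png

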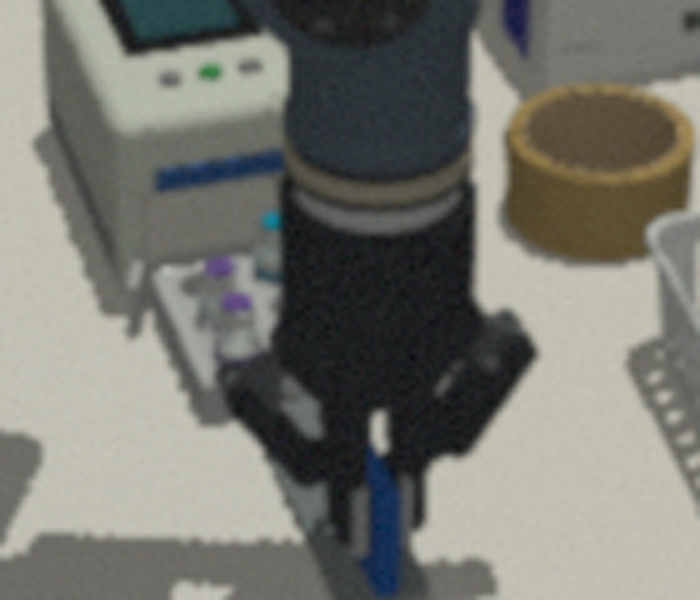

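The nose's left corner (150,270) is touching the left guide near its root, and the small +x force agrees. I'll shift right 1.5–2 mm.

Call:
{"method": "move_arm", "body": {"moves": [{"dx": -0.002, "dy": 0.001, "dz": 0, "rx": 0, "ry": 0, "rz": 0, "grip": 0}, {"dx": 0, "dy": 0.001, "dz": 0, "rx": 0, "ry": 0, "rz": 0, "grip": 0}, {"dx": 0.001, "dy": 0, "dz": 0, "rx": 0, "ry": 0, "rz": 0, "grip": 0}, {"dx": 0.001, "dy": 0, "dz": 0, "rx": 0, "ry": 0, "rz": 0, "grip": 0}]}}

```text
time_s: 11.78
tcp_pos: [577.0, -130.4, 49.1]
eef_rot: [0.0, 0.669, 0.743, -0.002]
ft_force: [-0.3, -9.5, 3.1]
finger_gap: 11.1
finger_force: 59.0
```

Call:
{"method": "move_arm", "body": {"moves": [{"dx": 0.001, "dy": 0, "dz": 0, "rx": 0, "ry": 0, "rz": 0, "grip": 0}, {"dx": 0.001, "dy": 0, "dz": 0, "rx": 0, "ry": 0, "rz": 0, "grip": 0}]}}

```text
time_s: 11.95
tcp_pos: [577.2, -128.3, 49.1]
eef_rot: [0.0, 0.669, 0.743, -0.001]
ft_force: [-0.5, -7.4, 3.0]
finger_gap: 11.4
finger_force: 59.0
```

```bash
python3 - <<'E'
from h import *
s=arm.sense(); print(s['tcp_pos'],s['ft_force'],s['moment'])
E
```

```text
[ 577.20210003 -128.2977018    49.1451521 ] [-0.47667576 -7.39438301  3.03082185] [-0.8267949  -0.02291225  0.14995681]
```

Call:
{"method": "move_arm", "body": {"moves": [{"dx": 0.0015, "dy": 0, "dz": 0, "rx": 0, "ry": 0, "rz": 0, "grip": 0}, {"dx": 0.0015, "dy": 0, "dz": 0, "rx": 0, "ry": 0, "rz": 0, "grip": 0}]}}

```text
time_s: 12.12
tcp_pos: [577.1, -125.2, 49.2]
eef_rot: [0.0, 0.669, 0.743, -0.001]
ft_force: [0.9, -7.6, 3.4]
finger_gap: 11.6
finger_force: 59.0
```

Call:
{"method": "move_arm", "body": {"moves": [{"dx": 0.0015, "dy": 0, "dz": 0, "rx": 0, "ry": 0, "rz": 0, "grip": 0}, {"dx": 0.0015, "dy": 0, "dz": 0, "rx": 0, "ry": 0, "rz": 0, "grip": 0}]}}

```text
time_s: 12.28
tcp_pos: [576.8, -122.2, 49.2]
eef_rot: [0.0, 0.669, 0.743, -0.001]
ft_force: [0.9, -6.8, 3.9]
finger_gap: 11.1
finger_force: 59.0
```

```bash
python3 - <<'E'
from h import *
s=arm.sense(); print(s['tcp_pos'],s['ft_force'],s['moment'])
E
```

```text
[ 576.81689428 -122.19793496   49.15252104] [ 0.90042968 -6.77402645  3.86664647] [-0.83220225 -0.08295684  0.06398364]
```

Call:
{"method": "move_arm", "body": {"moves": [{"dx": 0.002, "dy": 0, "dz": 0, "rx": 0, "ry": 0, "rz": 0, "grip": 0}, {"dx": 0.002, "dy": 0, "dz": 0, "rx": 0, "ry": 0, "rz": 0, "grip": 0}, {"dx": 0.002, "dy": 0, "dz": 0, "rx": 0, "ry": 0, "rz": 0, "grip": 0}]}}

```text
time_s: 12.53
tcp_pos: [576.3, -116.2, 49.1]
eef_rot: [0.001, 0.669, 0.743, -0.001]
ft_force: [1.0, -7.7, 3.2]
finger_gap: 11.3
finger_force: 58.9
```

Call:
{"method": "move_arm", "body": {"moves": [{"dx": 0.002, "dy": 0, "dz": 0, "rx": 0, "ry": 0, "rz": 0, "grip": 0}, {"dx": 0.002, "dy": 0, "dz": 0, "rx": 0, "ry": 0, "rz": 0, "grip": 0}, {"dx": 0.002, "dy": 0, "dz": 0, "rx": 0, "ry": 0, "rz": 0, "grip": 0}]}}

```text
time_s: 12.78
tcp_pos: [575.7, -110.2, 49.2]
eef_rot: [0.001, 0.669, 0.743, -0.001]
ft_force: [1.3, -6.4, 3.5]
finger_gap: 11.2
finger_force: 58.9
```

```bash
python3 - <<'E'
from h import *
s=arm.sense(); print(s['tcp_pos'],s['ft_force'],s['moment'])
E
```

```text
[ 575.66643345 -110.20805253   49.15323599] [ 1.28124124 -6.3973937   3.5121114 ] [-0.82941656 -0.02800721  0.0510956 ]
```

Call:
{"method": "move_arm", "body": {"moves": [{"dx": 0.003, "dy": 0, "dz": 0, "rx": 0, "ry": 0, "rz": 0, "grip": 0}, {"dx": 0.003, "dy": 0, "dz": 0, "rx": 0, "ry": 0, "rz": 0, "grip": 0}, {"dx": 0.003, "dy": 0, "dz": 0, "rx": 0, "ry": 0, "rz": 0, "grip": 0}, {"dx": 0.003, "dy": 0, "dz": 0, "rx": 0, "ry": 0, "rz": 0, "grip": 0}]}}

```text
time_s: 13.12
tcp_pos: [574.5, -98.2, 49.1]
eef_rot: [0.001, 0.669, 0.743, -0.001]
ft_force: [1.4, -7.3, 3.2]
finger_gap: 11.4
finger_force: 59.0
```

Call:
{"method": "move_arm", "body": {"moves": [{"dx": 0.003, "dy": 0, "dz": 0, "rx": 0, "ry": 0, "rz": 0, "grip": 0}, {"dx": 0.003, "dy": 0, "dz": 0, "rx": 0, "ry": 0, "rz": 0, "grip": 0}, {"dx": 0.003, "dy": 0, "dz": 0, "rx": 0, "ry": 0, "rz": 0, "grip": 0}, {"dx": 0.003, "dy": 0, "dz": 0, "rx": 0, "ry": 0, "rz": 0, "grip": 0}]}}

```text
time_s: 13.45
tcp_pos: [573.2, -86.3, 49.2]
eef_rot: [0.001, 0.669, 0.743, -0.001]
ft_force: [0.6, -6.1, 3.1]
finger_gap: 11.2
finger_force: 58.9
```

```bash
python3 - <<'E'
from h import *
s=arm.sense(); print(s['tcp_pos'],s['ft_force'],s['moment'])
E
```

```text
[573.23095981 -86.25189079  49.15255425] [ 0.63655383 -6.14691034  3.13280213] [-0.82061177 -0.0934855  -0.01149357]
```

Call:
{"method": "move_arm", "body": {"moves": [{"dx": 0.003, "dy": 0, "dz": 0, "rx": 0, "ry": 0, "rz": 0, "grip": 0}, {"dx": 0.003, "dy": 0, "dz": 0, "rx": 0, "ry": 0, "rz": 0, "grip": 0}, {"dx": 0.003, "dy": 0, "dz": 0, "rx": 0, "ry": 0, "rz": 0, "grip": 0}, {"dx": 0.003, "dy": 0, "dz": 0, "rx": 0, "ry": 0, "rz": 0, "grip": 0}, {"dx": 0.003, "dy": 0, "dz": 0, "rx": 0, "ry": 0, "rz": 0, "grip": 0}]}}

```text
time_s: 13.87
tcp_pos: [571.7, -71.3, 49.1]
eef_rot: [0.0, 0.669, 0.743, -0.001]
ft_force: [-0.1, -8.4, 2.9]
finger_gap: 11.5
finger_force: 59.0
```

Call:
{"method": "move_arm", "body": {"moves": [{"dx": 0.003, "dy": 0, "dz": 0, "rx": 0, "ry": 0, "rz": 0, "grip": 0}, {"dx": 0.003, "dy": 0, "dz": 0, "rx": 0, "ry": 0, "rz": 0, "grip": 0}, {"dx": 0.003, "dy": 0, "dz": 0, "rx": 0, "ry": 0, "rz": 0, "grip": 0}, {"dx": 0.003, "dy": 0, "dz": 0, "rx": 0, "ry": 0, "rz": 0, "grip": 0}, {"dx": 0.003, "dy": 0, "dz": 0, "rx": 0, "ry": 0, "rz": 0, "grip": 0}]}}

```text
time_s: 14.28
tcp_pos: [570.1, -56.4, 49.1]
eef_rot: [0.0, 0.669, 0.743, -0.001]
ft_force: [0.6, -6.7, 3.0]
finger_gap: 11.1
finger_force: 59.0
```

```bash
python3 - <<'E'
from h import *
s=arm.sense(); print(s['tcp_pos'],s['ft_force'],s['moment'])
E
```

```text
[570.13479072 -56.39748143  49.1429517 ] [ 0.55763975 -6.66563772  3.01555097] [-0.80348746 -0.15560585  0.00234404]
```

Call:
{"method": "move_arm", "body": {"moves": [{"dx": 0.003, "dy": 0, "dz": 0, "rx": 0, "ry": 0, "rz": 0, "grip": 0}, {"dx": 0.003, "dy": 0, "dz": 0, "rx": 0, "ry": 0, "rz": 0, "grip": 0}, {"dx": 0.003, "dy": 0, "dz": 0, "rx": 0, "ry": 0, "rz": 0, "grip": 0}, {"dx": 0.003, "dy": 0, "dz": 0, "rx": 0, "ry": 0, "rz": 0, "grip": 0}, {"dx": 0.002, "dy": 0, "dz": 0, "rx": 0, "ry": 0, "rz": 0, "grip": 0}]}}

```text
time_s: 14.7
tcp_pos: [568.7, -42.3, 49.1]
eef_rot: [0.0, 0.669, 0.743, -0.001]
ft_force: [1.6, -6.0, 3.6]
finger_gap: 11.1
finger_force: 59.0
```

Call:
{"method": "move_arm", "body": {"moves": [{"dx": 0.001, "dy": 0, "dz": 0, "rx": 0, "ry": 0, "rz": 0, "grip": 0}, {"dx": 0.001, "dy": 0, "dz": 0, "rx": 0, "ry": 0, "rz": 0, "grip": 0}]}}

```text
time_s: 14.87
tcp_pos: [568.4, -40.4, 49.1]
eef_rot: [0.0, 0.669, 0.743, -0.001]
ft_force: [1.2, -6.2, 3.4]
finger_gap: 11.2
finger_force: 59.0
```

Call:
{"method": "move_arm", "body": {"moves": [{"dx": 0.001, "dy": 0, "dz": 0, "rx": 0, "ry": 0, "rz": 0, "grip": 0}, {"dx": 0.001, "dy": 0, "dz": 0, "rx": 0, "ry": 0, "rz": 0, "grip": 0}]}}

```text
time_s: 15.03
tcp_pos: [568.3, -38.5, 49.1]
eef_rot: [0.0, 0.669, 0.743, -0.001]
ft_force: [1.3, -6.1, 4.3]
finger_gap: 11.3
finger_force: 59.0
```

Call:
{"method": "move_arm", "body": {"moves": [{"dx": 0.001, "dy": 0, "dz": 0, "rx": 0, "ry": 0, "rz": 0, "grip": 0}, {"dx": 0.001, "dy": 0, "dz": 0, "rx": 0, "ry": 0, "rz": 0, "grip": 0}]}}

```text
time_s: 15.2
tcp_pos: [568.1, -36.6, 49.1]
eef_rot: [0.0, 0.669, 0.743, -0.001]
ft_force: [0.9, -7.4, 3.7]
finger_gap: 11.3
finger_force: 59.0
```

Call:
{"method": "move_arm", "body": {"moves": [{"dx": 0.001, "dy": 0, "dz": 0, "rx": 0, "ry": 0, "rz": 0, "grip": 0}, {"dx": 0.001, "dy": 0, "dz": 0, "rx": 0, "ry": 0, "rz": 0, "grip": 0}]}}

```text
time_s: 15.37
tcp_pos: [567.9, -34.6, 49.2]
eef_rot: [0.0, 0.669, 0.743, -0.001]
ft_force: [0.1, -6.9, 4.8]
finger_gap: 10.9
finger_force: 59.0
```

Call:
{"method": "move_arm", "body": {"moves": [{"dx": 0.001, "dy": 0, "dz": 0, "rx": 0, "ry": 0, "rz": 0, "grip": 0}, {"dx": 0.001, "dy": 0, "dz": 0, "rx": 0, "ry": 0, "rz": 0, "grip": 0}]}}

```text
time_s: 15.53
tcp_pos: [567.6, -32.6, 49.1]
eef_rot: [0.0, 0.669, 0.743, -0.001]
ft_force: [1.9, -7.2, 3.9]
finger_gap: 11.5
finger_force: 59.0
```

Call:
{"method": "move_arm", "body": {"moves": [{"dx": 0.001, "dy": 0, "dz": 0, "rx": 0, "ry": 0, "rz": 0, "grip": 0}, {"dx": 0.001, "dy": 0, "dz": 0, "rx": 0, "ry": 0, "rz": 0, "grip": 0}]}}

```text
time_s: 15.7
tcp_pos: [567.4, -30.6, 49.1]
eef_rot: [0.0, 0.669, 0.743, -0.001]
ft_force: [1.4, -7.1, 2.7]
finger_gap: 11.0
finger_force: 59.0
```

Call:
{"method": "move_arm", "body": {"moves": [{"dx": 0.001, "dy": 0, "dz": 0, "rx": 0, "ry": 0, "rz": 0, "grip": 0}, {"dx": 0.001, "dy": 0, "dz": 0, "rx": 0, "ry": 0, "rz": 0, "grip": 0}]}}

```text
time_s: 15.87
tcp_pos: [567.2, -28.6, 49.1]
eef_rot: [0.0, 0.669, 0.743, -0.001]
ft_force: [1.4, -6.9, 2.7]
finger_gap: 11.5
finger_force: 59.0
```

Call:
{"method": "move_arm", "body": {"moves": [{"dx": 0.001, "dy": 0, "dz": 0, "rx": 0, "ry": 0, "rz": 0, "grip": 0}, {"dx": 0.001, "dy": 0, "dz": 0, "rx": 0, "ry": 0, "rz": 0, "grip": 0}]}}

```text
time_s: 16.03
tcp_pos: [567.1, -26.7, 49.2]
eef_rot: [0.0, 0.669, 0.743, -0.001]
ft_force: [-0.3, -6.6, 3.6]
finger_gap: 11.2
finger_force: 59.0
```

Call:
{"method": "move_arm", "body": {"moves": [{"dx": 0.001, "dy": 0, "dz": 0, "rx": 0, "ry": 0, "rz": 0, "grip": 0}]}}

```text
time_s: 16.12
tcp_pos: [566.9, -25.6, 49.1]
eef_rot: [0.0, 0.669, 0.743, -0.001]
ft_force: [1.4, -7.2, 3.6]
finger_gap: 11.6
finger_force: 59.0
```

Call:
{"method": "move_arm", "body": {"moves": [{"dx": 0.001, "dy": 0, "dz": 0, "rx": 0, "ry": 0, "rz": 0, "grip": 0}, {"dx": 0.001, "dy": 0, "dz": 0, "rx": 0, "ry": 0, "rz": 0, "grip": 0}]}}

```text
time_s: 16.28
tcp_pos: [566.8, -23.7, 49.2]
eef_rot: [0.0, 0.669, 0.743, -0.001]
ft_force: [0.9, -7.7, 3.8]
finger_gap: 11.4
finger_force: 59.0
```

Call:
{"method": "move_arm", "body": {"moves": [{"dx": 0.001, "dy": 0, "dz": 0, "rx": 0, "ry": 0, "rz": 0, "grip": 0}, {"dx": 0.001, "dy": 0, "dz": 0, "rx": 0, "ry": 0, "rz": 0, "grip": 0}]}}

```text
time_s: 16.45
tcp_pos: [566.5, -21.7, 49.1]
eef_rot: [0.0, 0.669, 0.743, -0.001]
ft_force: [1.3, -7.1, 3.6]
finger_gap: 11.1
finger_force: 59.0
```

Call:
{"method": "move_arm", "body": {"moves": [{"dx": 0.001, "dy": 0, "dz": 0, "rx": 0, "ry": 0, "rz": 0, "grip": 0}]}}

```text
time_s: 16.53
tcp_pos: [566.5, -20.8, 49.2]
eef_rot: [0.001, 0.669, 0.743, -0.001]
ft_force: [0.5, -8.0, 2.9]
finger_gap: 11.4
finger_force: 59.0
```

Possibly a slight rise; I'll use smaller batches.

Call:
{"method": "move_arm", "body": {"moves": [{"dx": 0.001, "dy": 0, "dz": 0, "rx": 0, "ry": 0, "rz": 0, "grip": 0}]}}

```text
time_s: 16.62
tcp_pos: [566.4, -20.0, 49.1]
eef_rot: [0.001, 0.669, 0.743, -0.001]
ft_force: [0.7, -9.5, 3.7]
finger_gap: 11.5
finger_force: 59.0
```

Call:
{"method": "move_arm", "body": {"moves": [{"dx": 0.001, "dy": 0, "dz": 0, "rx": 0, "ry": 0, "rz": 0, "grip": 0}]}}

```text
time_s: 16.7
tcp_pos: [566.3, -19.2, 49.1]
eef_rot: [0.001, 0.669, 0.743, -0.001]
ft_force: [0.6, -9.5, 3.0]
finger_gap: 11.0
finger_force: 59.0
```

Call:
{"method": "move_arm", "body": {"moves": [{"dx": 0.001, "dy": 0, "dz": 0, "rx": 0, "ry": 0, "rz": 0, "grip": 0}]}}

```text
time_s: 16.78
tcp_pos: [566.3, -18.3, 49.1]
eef_rot: [0.001, 0.669, 0.743, -0.001]
ft_force: [1.4, -10.2, 3.2]
finger_gap: 11.1
finger_force: 59.0
```

Call:
{"method": "move_arm", "body": {"moves": [{"dx": 0.001, "dy": 0, "dz": 0, "rx": 0, "ry": 0, "rz": 0, "grip": 0}, {"dx": 0.0005, "dy": 0, "dz": 0, "rx": 0, "ry": 0, "rz": 0, "grip": 0}, {"dx": 0, "dy": 0, "dz": 0, "rx": 0, "ry": 0, "rz": 0, "grip": 0}, {"dx": 0, "dy": 0, "dz": 0, "rx": 0, "ry": 0, "rz": 0, "grip": 0}, {"dx": 0, "dy": 0, "dz": 0, "rx": 0, "ry": 0, "rz": 0, "grip": 0}, {"dx": 0, "dy": 0, "dz": 0, "rx": 0, "ry": 0, "rz": 0, "grip": 0}, {"dx": 0, "dy": 0, "dz": 0, "rx": 0, "ry": 0, "rz": 0, "grip": 0}]}}

```text
time_s: 17.37
tcp_pos: [566.2, -16.9, 49.1]
eef_rot: [0.001, 0.669, 0.743, -0.001]
ft_force: [0.4, -9.8, 3.0]
finger_gap: 11.2
finger_force: 58.9
```

Call:
{"method": "move_arm", "body": {"moves": [{"dx": 0, "dy": 0, "dz": 0, "rx": 0, "ry": 0, "rz": 0, "grip": 0.2}, {"dx": 0, "dy": 0, "dz": 0, "rx": 0, "ry": 0, "rz": 0, "grip": 0.3}, {"dx": 0, "dy": 0, "dz": 0, "rx": 0, "ry": 0, "rz": 0, "grip": 0.5}, {"dx": 0, "dy": 0, "dz": 0, "rx": 0, "ry": 0, "rz": 0, "grip": 0.7}, {"dx": 0, "dy": 0, "dz": 0, "rx": 0, "ry": 0, "rz": 0, "grip": 0.7}, {"dx": 0, "dy": 0, "dz": 0, "rx": 0, "ry": 0, "rz": 0, "grip": 0.7}, {"dx": 0, "dy": 0, "dz": 0, "rx": 0, "ry": 0, "rz": 0, "grip": 0.7}, {"dx": 0, "dy": 0, "dz": 0, "rx": 0, "ry": 0, "rz": 0, "grip": 0.7}]}}

```text
time_s: 18.03
tcp_pos: [566.2, -14.6, 48.9]
eef_rot: [-0.0, 0.67, 0.742, -0.0]
ft_force: [-0.5, -0.7, 0.3]
finger_gap: 59.8
finger_force: 0.0
```

Call:
{"method": "move_arm", "body": {"moves": [{"dx": 0, "dy": 0, "dz": -0.005, "rx": 0, "ry": 0, "rz": 0, "grip": 0.7}, {"dx": 0, "dy": 0, "dz": -0.01, "rx": 0, "ry": 0, "rz": 0, "grip": 0.7}, {"dx": 0, "dy": 0, "dz": -0.02, "rx": 0, "ry": 0, "rz": 0, "grip": 0.7}, {"dx": 0, "dy": 0, "dz": -0.02, "rx": 0, "ry": 0, "rz": 0, "grip": 0.7}, {"dx": 0, "dy": 0, "dz": -0.03, "rx": 0, "ry": 0, "rz": 0, "grip": 0.7}, {"dx": 0, "dy": 0, "dz": -0.03, "rx": 0, "ry": 0, "rz": 0, "grip": 0.7}, {"dx": -0.02, "dy": 0, "dz": -0.02, "rx": 0, "ry": 0, "rz": 0, "grip": 0.7}, {"dx": -0.03, "dy": 0, "dz": -0.02, "rx": 0, "ry": 0, "rz": 0, "grip": 0.7}, {"dx": -0.03, "dy": 0, "dz": 0, "rx": 0, "ry": 0, "rz": 0, "grip": 0.7}, {"dx": -0.03, "dy": 0, "dz": 0, "rx": 0, "ry": 0, "rz": 0, "grip": 0.7}, {"dx": -0.01, "dy": 0, "dz": 0, "rx": 0, "ry": 0, "rz": 0, "grip": 0.7}, {"dx": 0, "dy": 0, "dz": 0, "rx": 0, "ry": 0, "rz": 0, "grip": 0.7}, {"dx": 0, "dy": 0, "dz": 0, "rx": 0, "ry": 0, "rz": 0, "grip": 0.7}]}}

```text
time_s: 19.12
tcp_pos: [578.0, -133.8, 204.1]
eef_rot: [-0.001, 0.671, 0.742, 0.0]
ft_force: [-0.2, 0.5, 0.2]
finger_gap: 59.7
finger_force: 0.0
```

```bash
python3 - <<'E'
from h import *
s=arm.sense(); print(s['tcp_pos'],s['ft_force'])
c,R,t=cam('side'); im=c['color'][150:300,200:375,::-1]
cv2.imwrite('pics/s5.png',cv2.resize(im,None,fx=4,fy=4,interpolation=cv2.INTER_CUBIC))
E
```

```text
[ 577.99202477 -133.77935594  204.14245299] [-0.22543535  0.51459907  0.17992209]
```

View pics/s5.png

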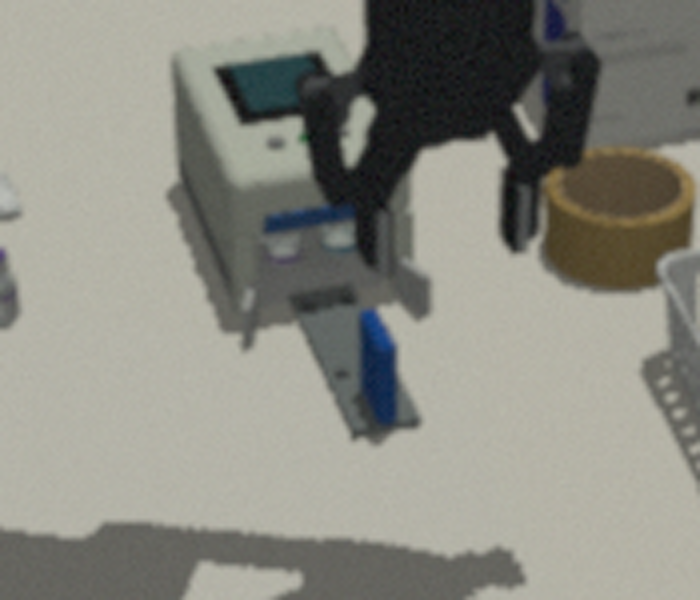

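The carrier sits in the tunnel with its fin upright at (378,370) and the vials visible under the head at (285,245) and (340,235). The gripper is clear, so I'm handing in.

```bash
python3 -c "
from station import arm
print(arm.job_done())"
```

```text
the job is handed in; nothing more can be done
None
```

I slid the carrier into the reader until the sprung stop gave (about 3 N over the sliding drag), let go, and handed the job in at about 19 s; the hand-in returned no verdict.

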